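# Show a helper what to use for the batter

### The job

A helper is about to mix a small cake batter: show what to use by pointing from above, fingertips about three centimetres over the middle of the thing and held still for at least two seconds, first at the pale lidded canister, then at the round bowl of the steel scoop, then at the mug that stands on the chopping board. Touch, move and lift nothing, and do not bring the fingertips down close over any other loose thing. Finish still pointing at the mug on the board, the arm at rest.

Things in the scene. Friction and masses are not known exactly. Their poses are not given: they have to be found in the camera images.
- canister_top (a point): Top of the lid knob, on the axis, of the closed kitchen canister: a plain pale grey-white round lidded pot 92 mm across and 130 mm high to the top of the small knob (20 mm wide, 18 mm high) in the middle of its lid. The only canister here. It stands on the worktop in one of four places in a row, which it shares with the screw-lid jar, the tin and the other mug. Point z is up. First thing to point at.
- scoop_bowl (a point): Centre of the rim of the round bowl of the steel measuring scoop, which lies on the worktop in front of that row. Scoop 150 mm long and 44 mm wide over the bowl, the rim 23 mm above the worktop; the handle runs from the bowl along the point's own -y for 128 mm. Point z is up. Second thing to point at.
- board_mug_mouth (a point): Centre of the mouth (at rim height) of the small white mug that stands upright on the chopping board: 62 mm wide, 50 mm high, its rim 72 mm above the worktop, handle to the point's own -y (reaching 58 mm from the centre). Point z is up. Third and last thing to point at.
- board: Brown wooden chopping board, fixed, on the right of the worktop: 240 (own x) x 340 (own y) x 22 mm; origin at the centre of its underside. The mug to point at, a teaspoon and the kitchen timer are on it. Wall cabinets hang over the back of the worktop, from about 0.6 m ahead of the robot backwards and from 0.45 m above the worktop up: the wrist must pass in front of them.
- screw_jar_top (a point): Bystander (another like it is at the back wall, out of the work): centre of the lid top of the glass jar with a black screw lid and pale contents, 60 mm wide, 85 mm high, in the row on the worktop.
- tin_top (a point): Bystander (another like it is at the back wall, out of the work): centre of the top of a closed food tin, 58 mm wide, 72 mm high, in the row on the worktop.
- other_mug_mouth (a point): Bystander: centre of the mouth of the other white mug, 58 mm wide, 49 mm high, standing on the bare worktop in the row. Not the one to point at.
- teaspoon_mid (a point): Bystander: middle of the upper side of a teaspoon, 132 x 26 x 11 mm, lying on the near part of the board, its length along the point's own x.
- timer_top (a point): Bystander (another like it is at the back wall, out of the work): centre of the top of the round wind-up kitchen timer, 65 mm wide, 56 mm high, standing near the board's left end, its top 78 mm above the worktop.
Mind the look-alikes: they are no part of the job. There is more than one size of the part that bears canister_top; the job needs the smaller.

How it is judged (in metres and radians):
On the way, in this order (a step that is already met when the one before it is completed fails the run):
1. dwell with the fingertips just above the middle of the canister's lid (horizontal distance between the grasp point and canister_top below 0.025 m and z of the grasp point in the frame of canister_top between 0.02 and 0.088 m), for 1.5 s.
2. dwell with the fingertips just above the bowl of the scoop (horizontal distance between the grasp point and scoop_bowl below 0.025 m and z of the grasp point in the frame of scoop_bowl between 0.02 and 0.088 m), for 1.5 s.
3. dwell with the fingertips just above the mouth of the mug on the board (horizontal distance between the grasp point and board_mug_mouth below 0.025 m and z of the grasp point in the frame of board_mug_mouth between 0.02 and 0.088 m), for 1.5 s.
At the end, for the whole second after the job is handed in: The fingertips still point at the mug on the board: within 25 mm sideways of the middle of its mouth and no more than about 65 mm above its rim, not inside it. The canister, jar, tin, mugs, scoop, teaspoon and timer are all within 8 mm of where they started (all of step 3 and distance of each of canister_top, screw_jar_top, tin_top, other_mug_mouth, scoop_bowl, board_mug_mouth, teaspoon_mid, timer_top from where it was at the start of the episode below 0.008 m); the robot touches nothing.
It fails at once if the robot touches something (contact force between any of the arm, the fingers and anything else above 0.5 N).
It fails at once if the canister, jar, a mug, tin, scoop, spoon or timer is moved or lifted more than 8 mm (distance of any of canister_top, screw_jar_top, tin_top, other_mug_mouth, scoop_bowl, board_mug_mouth, teaspoon_mid, timer_top from where it was at the start of the episode above 0.008 m).
It fails at once if the fingertips come down within 35 mm over the middle of a thing that was not asked for (screw-lid jar, tin, other mug, teaspoon, timer) ((horizontal distance between the grasp point and screw_jar_top below 0.022 m and z of the grasp point in the frame of screw_jar_top between -0.05 and 0.054 m) or (horizontal distance between the grasp point and tin_top below 0.022 m and z of the grasp point in the frame of tin_top between -0.05 and 0.054 m) or (horizontal distance between the grasp point and other_mug_mouth below 0.022 m and z of the grasp point in the frame of other_mug_mouth between -0.05 and 0.054 m) or (horizontal distance between the grasp point and teaspoon_mid below 0.022 m and z of the grasp point in the frame of teaspoon_mid between -0.05 and 0.054 m) or (horizontal distance between the grasp point and timer_top below 0.022 m and z of the grasp point in the frame of timer_top between -0.05 and 0.054 m)).
It also fails if it takes over 48 s, if anything falls off the work surface, if the arm or the gripper's body presses on something with over 40 N, if the wrist force passes 120 N, or if a joint passes its speed limit or range.

### The arm

A 6-joint arm with a two-finger parallel gripper is mounted at the origin on a cart in front of the work surface, level with it; the furniture and walls round the work are solid. World frame = base frame: x ahead of the robot, y to its left, z up, the work surface at z = 0. Lengths are in mm, angles in rad, forces in N, time in s.
With the tool pointing down it reaches from about 300 to 825 mm from the base axis. Payload 5.4 kg.
Tool frame: the origin (TCP) lies midway between the tips of the shut fingers; the grasp point (between the pads) lies 19 mm behind it; z points along the fingers, y is the line along which they close (so a half turn about z gives the same grasp; the last joint's range is limited). The gripper opens to 92 mm and grips with 3 to 60 N. Pads are 20 mm wide; open, the fingers measure 128 mm over their backs; the gripper's body (75 mm by 189 mm) begins 69 mm behind the grasp point.
Start: joints at [1.012, 0.158, 1.597, -0, 1.386, -0.21], TCP at [196.527, 540.355, 214.601] pointing down, gripper open.
Joint ranges: [-2.91, 2.91], [-0.94, 2.29], [0.18, 2.7], [-1.29, 4.43], [0.17, 2.64], [-3, 3]. Speed limits (rad/s): [2.57, 2.57, 3.14, 3.14, 3.14, 3.14].

### API

Orientations are given as a 3x3 rotation matrix whose columns are the frame's x, y, z axes.
In Python, from station import manip gives the robot as it stands.
- The arm moves only by the shell command python3 -m handwheel 'ROWS'. ROWS is JSON, a list that holds one entry, the list of rows, each a list of 7 numbers: the shift along the tool's x, y, z as a fraction of full scale, then the turn, a rotation vector about the tool's x, y, z as a fraction of full scale, then the closure, from 0 (fully open) to 1 (shut). In form: [[[x, y, z, ax, ay, az, claw], ...]]. A call has 1 to 20 rows; each row shifts and turns the commanded pose from where the row before left it, along the tool's axes as they then stand; what a row does not reach is not made up. Full scale, the value 1, is 2 cm for a shift and 4 degrees for a turn. A row lasts 1/10 s, in which the tool goes at most 50 mm and 8.59 degrees, less where a joint would pass 70% of its speed; a pose out of reach is approached as far as the arm can. A call with a number of a shift or a turn outside -1 to 1 is refused whole. A call with a gripper value outside its range is refused whole. The fingers move at their own pace and stop on an object; the grip force is fixed at half the most. Time passes only in rows, so rows that do not move let the fingers close. It gives the time, the measured TCP pose, the force, the opening and the grip force at its end, in the units of the state.
- manip.get_obs(): the state, without advancing time (a new reading comes with each control period).
- manip.camera(name): name is "scene" or "side" or "wrist"; returns the picture (420x560x3 uint8, blue, green, red); there is no depth.
- manip.camera_params(name): a dict with "mtx" (3x3 intrinsics, pixels), "rvec" (rotation vector, rad) and "tvec" (3), from world to camera coordinates, as OpenCV has them. Camera axes: x right, y down, z forward; pixel columns grow to the right and rows downward; lengths in mm; the calibration is good to about 2 mm. The wrist camera is an equidistant fisheye: a pixel r from the principal point sees the ray r / f radians off the axis. A picture is of the moment at which its call begins: read the wrist's pose just before it. camera_params takes no time and is no camera call; for the wrist camera it gives the pose at the moment of the call.
- manip.sign_off(): hands the job in; it is judged then, once.
The state is a dict: "t": time; "qpos": joint angles; "joint_vel": joint speeds; "tau": joint torques, N m; "ee_pos": TCP position; "tcp_rot": TCP orientation; "contact_force": force on the tool from outside, world axes, zero at the start; "ft_torque": the same for the moment, N m; "opening": finger opening in mm; "grip_force": force on a finger pad.
Only numpy, scipy, OpenCV 4.12 (cv2) and the standard library are available. Lean on these libraries where they do the work, as an engineer would, in place of code of your own. Each camera call takes 0.05 s, during which the arm holds its last target. There are 200 camera calls.

## Working session

There is one attempt and no reset: what is moved stays moved. The work goes in short steps, Python scripts to look and compute and a shell command to move; the robot and the scene stay as the last step left them, time stands still between calls to the robot, and variables do not carry over. Pictures are saved under pics/ and viewed, at most 10 in all, crops included, and the job is handed in when it is done.

```bash
mkdir -p pics
python3 - <<'E'
from station import manip
import cv2
for n in("scene","side","wrist"):
    im=manip.camera(n); cv2.imwrite(f"pics/{n}0.png",im)
    p=manip.camera_params(n); print(n,p)
o=manip.get_obs(); print(o["t"],o["ee_pos"],o["tcp_rot"],o["contact_force"],o["opening"])
E
```

```text
scene {'mtx': array([[495.43151301,   0.        , 280.82481548],
       [  0.        , 495.43151301, 204.4261918 ],
       [  0.        ,   0.        ,   1.        ]]), 'rvec': array([ 2.56241287, -0.51735097,  0.15195354]), 'tvec': array([-385.76486201,  290.77620906, 1274.1116862 ])}
side {'mtx': array([[531.28106695,   0.        , 277.93947299],
       [  0.        , 531.28106695, 223.59473713],
       [  0.        ,   0.        ,   1.        ]]), 'rvec': array([ 0.13844668, -2.65701206,  1.56481287]), 'tvec': array([ 480.99529259,   73.87258431, 1818.61295246])}
wrist {'mtx': array([[325.1922621 ,   0.        , 282.7906987 ],
       [  0.        , 325.1922621 , 208.26993013],
       [  0.        ,   0.        ,   1.        ]]), 'rvec': array([-2.39495117, -1.67821948, -0.21446119]), 'tvec': array([-574.02487272,  -28.79621619,  390.94233166])}
0.15 [196.29444586 539.981747   213.88905623] [[-9.39779065e-01  3.41781782e-01 -7.23092314e-04]
 [ 3.41782418e-01  9.39778442e-01 -1.12152243e-03]
 [ 2.96230635e-04 -1.30112354e-03 -9.99999110e-01]] [ 0.69799869 -0.39001622 -0.05267334] 91.64033417815887
```

View pics/scene0.png

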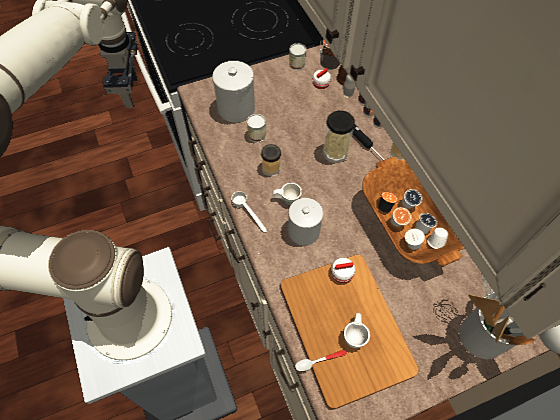

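View pics/side0.png

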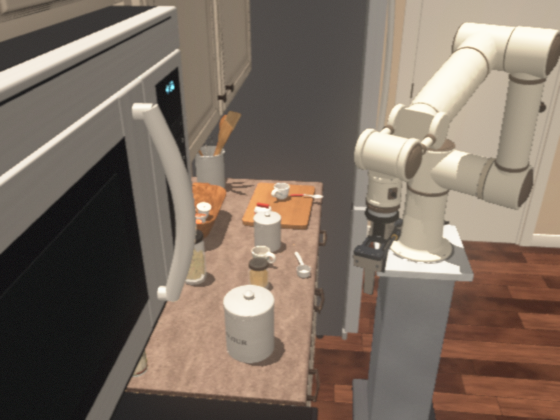

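The scene picture has two pale lidded canisters, a large one at (234,90) and a small one at (305,220). The small one is in line with the tin (257,127), jar (271,160) and worktop mug (290,193), and it fits "smaller". There are also two white mugs: one on the worktop at (290,193) and one on the board at (357,335). The scoop bowl is at about (239,199). I'll confirm these in an enlarged crop.

Run:
```python
import cv2,numpy as np
a=cv2.imread("pics/scene0.png")
cv2.imwrite("pics/c1.png",cv2.resize(a[175:255,220:340],None,fx=6.5,fy=6.5,interpolation=cv2.INTER_CUBIC))
cv2.imwrite("pics/c2.png",cv2.resize(a[250:380,280:420],None,fx=4.5,fy=4.5,interpolation=cv2.INTER_CUBIC))
b=cv2.imread("pics/side0.png")
cv2.imwrite("pics/c3.png",cv2.resize(b[170:290,225:345],None,fx=5,fy=5,interpolation=cv2.INTER_CUBIC))
```

```text
(no output)
```

View pics/c1.png

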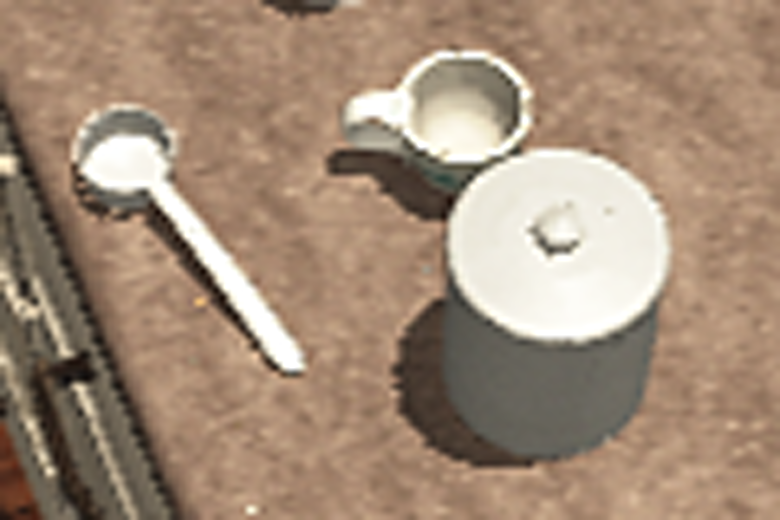

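View pics/c2.png

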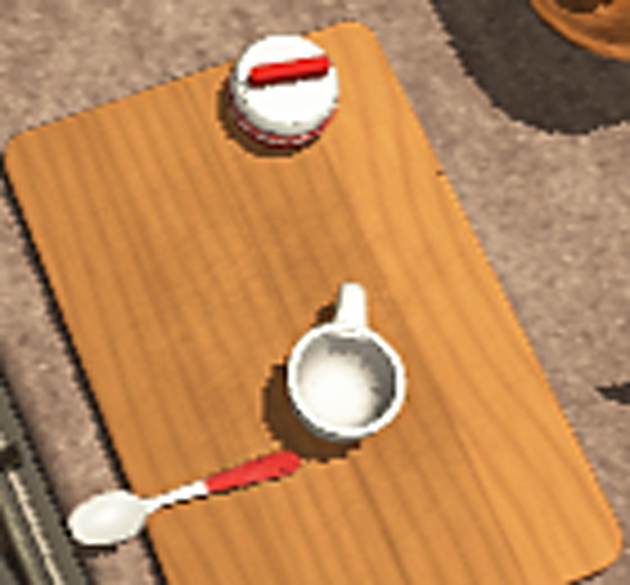

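View pics/c3.png

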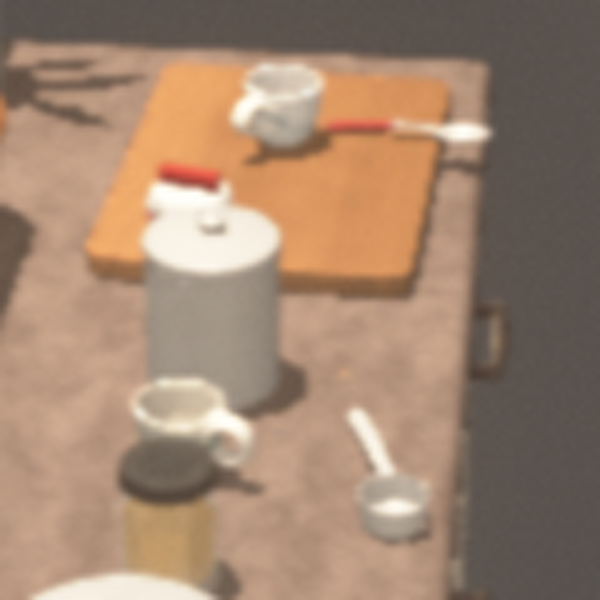

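The crops confirm it. The small canister has its lid centre at crop (558,245) and its knob at (560,222), beside the worktop mug. The scoop bowl is at crop (125,148). The board mug's mouth is at crop (347,376), with its handle pointing away. Next I'll turn these pixels into positions and check the sizes.

```bash
cat > h.py <<'E'
from station import manip
import cv2,numpy as np
P={n:manip.camera_params(n) for n in("scene","side")}
def ray(n,u):
    p=P[n];R=cv2.Rodrigues(p["rvec"])[0]
    return -R.T@p["tvec"], R.T@np.linalg.inv(p["mtx"])@[u[0],u[1],1]
def onz(n,u,z):
    c,d=ray(n,u); return (c+d*(z-c[2])/d[2])
def tri(a,b):
    c,d=ray("scene",a);e,f=ray("side",b)
    d/=np.linalg.norm(d); f/=np.linalg.norm(f)
    s=np.linalg.lstsq(np.c_[d,-f],e-c,rcond=None)[0]
    p,q=c+d*s[0],e+f*s[1]; return (p+q)/2,np.linalg.norm(p-q)
def k(x,y,s,ox,oy): return ((x+.5)/s-.5+ox,(y+.5)/s-.5+oy)
c1=lambda x,y:k(x,y,6.5,220,175)
c2=lambda x,y:k(x,y,4.5,280,250)
c3=lambda x,y:k(x,y,5,225,170)
E
python3 - <<'E'
from h import *
np.set_printoptions(precision=1,suppress=True)
for n,a,b,z in(("knob",c1(560,220),c3(212,215),130),("lid",c1(558,245),c3(212,240),112),("scoop",c1(125,148),c3(393,492),23),("mug",c2(347,376),c3(284,82),72),("omug",c1(467,105),c3(183,405),49),("timer",c2(287,78),c3(188,180),78)):
    print(n,onz("scene",a,z),onz("side",b,z),*tri(a,b))
d=lambda a,b,z:np.linalg.norm(onz("scene",a,z)-onz("scene",b,z))
print("lid w",d(c1(447,245),c1(668,245),112),"scoop w",d(c1(75,148),c1(175,148),23),"mug w",d(c2(288,376),c2(405,376),72), "omug",d(c1(405,105),c1(530,105),49))
print("big w",d((215,80),(254,80),180))
for n,u,z in(("jar",(271,154),85),("tin",(257,121),72),("spoon",c2(185,500),33),("scoop end",c1(290,365),15),("bigcan",(233,70),200)): print(n,onz("scene",u,z))
E
```

```text
knob [512.   55.6 130. ] [513.4  59.9 130. ] [513.2  56.6 128.1] 1.223687923540919
lid [511.6  54.4 112. ] [513.4  61.3 112. ] [513.3  56.  108.9] 1.6410903241913843
scoop [379.3 218.9  23. ] [381.8 214.6  23. ] [380.3 217.8  24.9] 2.6281528114566384
mug [ 498.5 -276.4   72. ] [ 499.  -275.1   72. ] [ 498.9 -276.3   71.4] 0.5072841535568461
omug [521.7 166.1  49. ] [519.6 167.7  49. ] [520.8 166.3  48.4] 2.061051563731224
timer [ 544.2 -112.6   78. ] [549.9 -89.6  78. ] [ 550.1 -108.7   67.4] 5.131602572714806
lid w 89.79948308631437 scoop w 44.507946037807024 mug w 62.260776537708146 omug 54.99165459526941
big w 114.55011389776554
jar [507.5 284.   85. ]
tin [519.1 425.1  72. ]
spoon [ 398.1 -294.3   33. ]
scoop end [407.7  93.4  15. ]
bigcan [489.3 528.9 200. ]
```

Everything fits:

| Target | x, y, z (mm) | Size check |
|---|---|---|
| Canister knob | (513, 57, 130) | lid 90 mm across; the other canister is about 115 mm |
| Scoop bowl | (380, 217, 23) | 44.5 mm wide |
| Board mug mouth | (499, -276, 72) | 62 mm wide |

I'll set off towards the canister at the present height, with the fingers almost shut. In tool axes the move is x -463, y -346.

```bash
python3 -m handwheel '[[[-0.3,-0.22,0,0,0,0,0.9],[-0.6,-0.45,0,0,0,0,0.9],[-0.8,-0.6,0,0,0,0,0.9],[-0.8,-0.6,0,0,0,0,0.9],[-0.8,-0.6,0,0,0,0,0.9],[-0.8,-0.6,0,0,0,0,0.9],[-0.8,-0.6,0,0,0,0,0.9],[-0.8,-0.6,0,0,0,0,0.9],[-0.8,-0.6,0,0,0,0,0.9],[-0.8,-0.6,0,0,0,0,0.9],[-0.8,-0.6,0,0,0,0,0.9],[-0.8,-0.6,0,0,0,0,0.9],[-0.8,-0.6,0,0,0,0,0.9],[-0.8,-0.6,0,0,0,0,0.9],[-0.8,-0.6,0,0,0,0,0.9],[-0.8,-0.6,0,0,0,0,0.9],[-0.8,-0.6,0,0,0,0,0.9],[-0.8,-0.6,0,0,0,0,0.9],[-0.6,-0.45,0,0,0,0,0.9],[-0.3,-0.22,0,0,0,0,0.9]]]'
cat >> h.py <<'E'
def togo(*t):
    o=manip.get_obs(); d=o["tcp_rot"].T@(np.array(t)-o["ee_pos"])
    print("t",o["t"],"tcp",o["ee_pos"].round(1),"units",(d/20).round(2),"zaxis",o["tcp_rot"][:,2].round(3),"q",o["qpos"].round(2),"open",round(o["opening"],1))
E
python3 -c "
from h import *
togo(513,57,162)"
```

```text
t: 2.15
ee_pos: [396.6, 233.2, 214.6]
tcp_rot: [[-0.939, 0.344, 0.0], [0.344, 0.939, -0.0], [-0.0, -0.0, -1.0]]
contact_force: [-1.0, 1.0, 0.5]
opening: 9.0
grip_force: 0.0
t 2.15 tcp [396.6 233.2 214.6] units [-8.49 -6.27  2.63] zaxis [ 0. -0. -1.] q [ 0.27 -0.15  1.91 -0.    1.38 -0.95] open 9.0
```

```bash
python3 -m handwheel '[[[-0.3,-0.22,0,0,0,0,0.9],[-0.7,-0.52,0,0,0,0,0.9],[-0.8,-0.6,0,0,0,0,0.9],[-0.8,-0.6,0,0,0,0,0.9],[-0.8,-0.6,0,0,0,0,0.9],[-0.8,-0.6,0,0,0,0,0.9],[-0.8,-0.6,0,0,0,0,0.9],[-0.8,-0.6,0,0,0,0,0.9],[-0.8,-0.57,0,0,0,0,0.9],[-0.7,-0.52,0,0,0,0,0.9],[-0.6,-0.44,0,0,0,0,0.9],[-0.4,-0.3,0,0,0,0,0.9],[0,-0.1,0.3,0,0,0,0.9],[0,0,0.5,0,0,0,0.9],[0,0,0.5,0,0,0,0.9],[0,0,0.5,0,0,0,0.9],[0,0,0.4,0,0,0,0.9],[0,0,0.3,0,0,0,0.9],[0,0,0.1,0,0,0,0.9],[0,0,0,0,0,0,0.9]]]'
python3 -c "
from h import *
togo(513,57,162)
cv2.imwrite('pics/w1.png',np.hstack([cv2.resize(manip.camera('scene')[150:270,220:360],None,fx=3,fy=3),cv2.resize(manip.camera('side')[150:270,200:320],None,fx=3,fy=3)]))"
```

```text
t: 4.15
ee_pos: [509.2, 60.4, 162.4]
tcp_rot: [[-0.94, 0.342, -0.0], [0.342, 0.94, 0.0], [0.0, -0.0, -1.0]]
contact_force: [-0.1, -0.5, 0.1]
opening: 9.2
grip_force: 0.0
t 4.15 tcp [509.2  60.4 162.4] units [-0.24 -0.1   0.02] zaxis [-0.  0. -1.] q [-0.12  0.04  1.83  0.    1.27 -1.34] open 9.2
```

View pics/w1.png

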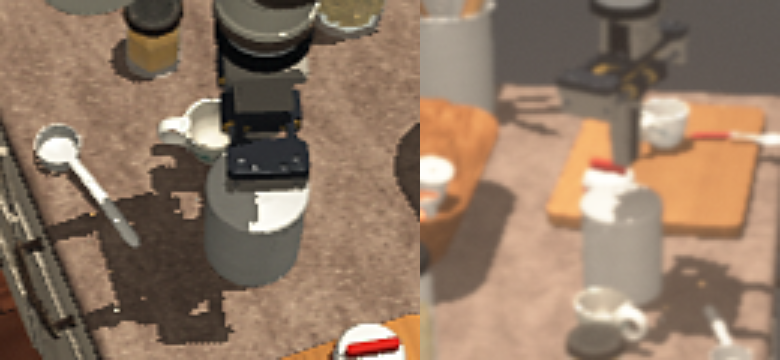

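The fingers stand just above the lid knob in both views, and nothing is touched. I'll make the last few millimetres and hold.

```bash
python3 -m handwheel '[[[-0.24,-0.1,0,0,0,0,0.9],[0,0,0,0,0,0,0.9],[0,0,0,0,0,0,0.9],[0,0,0,0,0,0,0.9],[0,0,0,0,0,0,0.9],[0,0,0,0,0,0,0.9],[0,0,0,0,0,0,0.9],[0,0,0,0,0,0,0.9],[0,0,0,0,0,0,0.9],[0,0,0,0,0,0,0.9],[0,0,0,0,0,0,0.9],[0,0,0,0,0,0,0.9],[0,0,0,0,0,0,0.9],[0,0,0,0,0,0,0.9],[0,0,0,0,0,0,0.9],[0,0,0,0,0,0,0.9],[0,0,0,0,0,0,0.9],[0,0,0,0,0,0,0.9],[0,0,0,0,0,0,0.9],[0,0,0,0,0,0,0.9]]]'
python3 -m handwheel '[[[0,0,0,0,0,0,0.9],[0,0,0,0,0,0,0.9],[0,0,0,0,0,0,0.9],[0,0,0,0,0,0,0.9]]]'
python3 -c "
from h import *
togo(513,57,162)
togo(380,217,162)
togo(380,217,54)"
```

```text
t: 6.25
ee_pos: [513.1, 56.8, 162.6]
tcp_rot: [[-0.94, 0.342, -0.0], [0.342, 0.94, 0.0], [0.0, -0.0, -1.0]]
contact_force: [-0.0, -0.2, -0.3]
opening: 8.9
grip_force: 0.0
t: 6.65
ee_pos: [513.2, 56.8, 162.6]
tcp_rot: [[-0.94, 0.342, -0.0], [0.342, 0.94, -0.0], [-0.0, -0.0, -1.0]]
contact_force: [0.3, 0.2, -0.7]
opening: 8.9
grip_force: 0.0
t 6.65 tcp [513.2  56.8 162.6] units [0.01 0.01 0.03] zaxis [-0. -0. -1.] q [-0.12  0.05  1.82 -0.    1.27 -1.35] open 8.9
t 6.65 tcp [513.2  56.8 162.6] units [8.99 5.25 0.03] zaxis [-0. -0. -1.] q [-0.12  0.05  1.82 -0.    1.27 -1.35] open 8.9
t 6.65 tcp [513.2  56.8 162.6] units [8.99 5.25 5.43] zaxis [-0. -0. -1.] q [-0.12  0.05  1.82 -0.    1.27 -1.35] open 8.9
```

```bash
python3 -m handwheel '[[[0,0,-0.3,0,0,0,0.9],[0,0,-0.5,0,0,0,0.9],[0,0,-0.2,0,0,0,0.9],[0.4,0.2,0,0,0,0,0.9],[0.7,0.4,0,0,0,0,0.9],[0.8,0.5,0,0,0,0,0.9],[0.8,0.5,0,0,0,0,0.9],[0.8,0.5,0,0,0,0,0.9],[0.8,0.5,0,0,0,0,0.9],[0.8,0.5,0,0,0,0,0.9],[0.8,0.5,0,0,0,0,0.9],[0.8,0.5,0,0,0,0,0.9],[0.8,0.45,0,0,0,0,0.9],[0.8,0.4,0,0,0,0,0.9],[0.5,0.2,0,0,0,0,0.9],[0.2,0.1,0,0,0,0,0.9],[0,0,0.3,0,0,0,0.9],[0,0,0.5,0,0,0,0.9],[0,0,0.3,0,0,0,0.9],[0,0,0,0,0,0,0.9]]]'
python3 -c "
from h import *
togo(380,217,54)"
```

```text
t: 8.65
ee_pos: [379.1, 216.4, 158.9]
tcp_rot: [[-0.939, 0.343, -0.003], [0.343, 0.939, -0.001], [0.003, -0.002, -1.0]]
contact_force: [0.1, 0.4, 1.2]
opening: 9.1
grip_force: 0.0
t 8.65 tcp [379.1 216.4 158.9] units [-0.04  0.05  5.25] zaxis [-0.003 -0.001 -1.   ] q [ 0.24 -0.16  2.03 -0.    1.28 -0.98] open 9.1
```

```bash
python3 -m handwheel '[[[0,0,0.3,0,0,0,0.9],[0,0,0.6,0,0,0,0.9],[0,0,0.7,0,0,0,0.9],[0,0,0.7,0,0,0,0.9],[0,0,0.7,0,0,0,0.9],[0,0,0.7,0,0,0,0.9],[0,0,0.6,0,0,0,0.9],[0,0,0.5,0,0,0,0.9],[0,0,0.3,0,0,0,0.9],[0,0,0.1,0,0,0,0.9],[0,0,0,0,0,0,0.9],[0,0,0,0,0,0,0.9]]]'
python3 -c "
from h import *
togo(380,217,54)
cv2.imwrite('pics/w2.png',np.hstack([cv2.resize(manip.camera('scene')[150:270,200:340],None,fx=3,fy=3),cv2.resize(manip.camera('side')[190:310,230:350],None,fx=3,fy=3)]))"
```

```text
t: 9.85
ee_pos: [380.4, 217.2, 57.1]
tcp_rot: [[-0.94, 0.342, 0.001], [0.342, 0.94, 0.0], [-0.001, 0.001, -1.0]]
contact_force: [-0.0, 0.1, -0.5]
opening: 9.1
grip_force: 0.0
t 9.85 tcp [380.4 217.2  57.1] units [ 0.01 -0.01  0.16] zaxis [ 0.001  0.    -1.   ] q [ 0.24 -0.01  2.11 -0.    1.04 -0.98] open 9.1
```

View pics/w2.png

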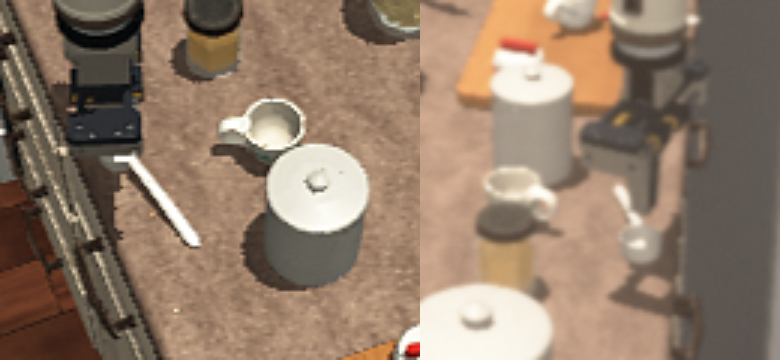

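The fingers stand over the scoop bowl, which the side crop shows free just below the tips at (640,240). I'll hold here.

```bash
python3 -m handwheel '[[[0,0,0.1,0,0,0,0.9],[0,0,0,0,0,0,0.9],[0,0,0,0,0,0,0.9],[0,0,0,0,0,0,0.9],[0,0,0,0,0,0,0.9],[0,0,0,0,0,0,0.9],[0,0,0,0,0,0,0.9],[0,0,0,0,0,0,0.9],[0,0,0,0,0,0,0.9],[0,0,0,0,0,0,0.9],[0,0,0,0,0,0,0.9],[0,0,0,0,0,0,0.9],[0,0,0,0,0,0,0.9],[0,0,0,0,0,0,0.9],[0,0,0,0,0,0,0.9],[0,0,0,0,0,0,0.9],[0,0,0,0,0,0,0.9],[0,0,0,0,0,0,0.9],[0,0,0,0,0,0,0.9],[0,0,0,0,0,0,0.9]]]'
python3 -m handwheel '[[[0,0,0,0,0,0,0.9],[0,0,0,0,0,0,0.9],[0,0,0,0,0,0,0.9],[0,0,0,0,0,0,0.9],[0,0,-0.3,0,0,0,0.9],[0,0,-0.6,0,0,0,0.9],[0,0,-0.8,0,0,0,0.9],[0,0,-0.8,0,0,0,0.9],[0,0,-0.8,0,0,0,0.9],[0,0,-0.8,0,0,0,0.9],[0,0,-0.8,0,0,0,0.9],[0,0,-0.8,0,0,0,0.9],[0,0,-0.6,0,0,0,0.9],[0,0,-0.4,0,0,0,0.9],[0,0,-0.2,0,0,0,0.9],[0,0,0,0,0,0,0.9]]]'
python3 -c "
from h import *
togo(499,-276,190)"
```

```text
t: 11.95
ee_pos: [379.9, 217.0, 54.6]
tcp_rot: [[-0.94, 0.342, 0.0], [0.342, 0.94, -0.0], [-0.0, -0.0, -1.0]]
contact_force: [0.4, 0.5, 0.2]
opening: 9.4
grip_force: 0.0
t: 13.55
ee_pos: [380.0, 217.1, 192.9]
tcp_rot: [[-0.94, 0.342, 0.001], [0.342, 0.94, 0.0], [-0.0, 0.0, -1.0]]
contact_force: [-0.1, -0.3, -0.4]
opening: 9.0
grip_force: 0.0
t 13.55 tcp [380.  217.1 192.9] units [-14.02 -21.14   0.15] zaxis [ 0.001  0.    -1.   ] q [ 0.24 -0.2   1.99 -0.    1.35 -0.98] open 9.0
```

```bash
python3 -m handwheel '[[[-0.2,-0.3,0,0,0,0,0.9],[-0.4,-0.6,0,0,0,0,0.9],[-0.53,-0.8,0,0,0,0,0.9],[-0.53,-0.8,0,0,0,0,0.9],[-0.53,-0.8,0,0,0,0,0.9],[-0.53,-0.8,0,0,0,0,0.9],[-0.53,-0.8,0,0,0,0,0.9],[-0.53,-0.8,0,0,0,0,0.9],[-0.53,-0.8,0,0,0,0,0.9],[-0.53,-0.8,0,0,0,0,0.9],[-0.53,-0.8,0,0,0,0,0.9],[-0.53,-0.8,0,0,0,0,0.9],[-0.53,-0.8,0,0,0,0,0.9],[-0.53,-0.8,0,0,0,0,0.9],[-0.53,-0.8,0,0,0,0,0.9],[-0.53,-0.8,0,0,0,0,0.9],[-0.53,-0.8,0,0,0,0,0.9],[-0.53,-0.8,0,0,0,0,0.9],[-0.53,-0.8,0,0,0,0,0.9],[-0.4,-0.6,0,0,0,0,0.9]]]'
python3 -m handwheel '[[[-0.53,-0.8,0,0,0,0,0.9],[-0.53,-0.8,0,0,0,0,0.9],[-0.53,-0.8,0,0,0,0,0.9],[-0.53,-0.8,0,0,0,0,0.9],[-0.53,-0.8,0,0,0,0,0.9],[-0.53,-0.8,0,0,0,0,0.9],[-0.4,-0.6,0,0,0,0,0.9],[-0.3,-0.4,0,0,0,0,0.9],[-0.1,-0.2,0,0,0,0,0.9],[0,0,0,0,0,0,0.9],[0,0,0,0,0,0,0.9]]]'
python3 -c "
from h import *
togo(499,-276,104)"
```

```text
t: 15.55
ee_pos: [464.3, -136.4, 191.7]
tcp_rot: [[-0.939, 0.343, -0.001], [0.343, 0.939, 0.001], [0.002, 0.0, -1.0]]
contact_force: [0.1, -0.3, 0.7]
opening: 9.1
grip_force: 0.0
t: 16.65
ee_pos: [498.5, -274.7, 192.6]
tcp_rot: [[-0.94, 0.341, -0.0], [0.341, 0.94, 0.0], [0.0, 0.0, -1.0]]
contact_force: [0.6, -1.0, -0.2]
opening: 9.0
grip_force: 0.0
t 16.65 tcp [ 498.5 -274.7  192.6] units [-0.05 -0.06  4.43] zaxis [-0.  0. -1.] q [-0.72  0.16  1.64  0.    1.34 -1.94] open 9.0
```

```bash
python3 -m handwheel '[[[-0.05,-0.06,0.3,0,0,0,0.9],[0,0,0.6,0,0,0,0.9],[0,0,0.7,0,0,0,0.9],[0,0,0.7,0,0,0,0.9],[0,0,0.7,0,0,0,0.9],[0,0,0.6,0,0,0,0.9],[0,0,0.4,0,0,0,0.9],[0,0,0.3,0,0,0,0.9],[0,0,0.1,0,0,0,0.9],[0,0,0,0,0,0,0.9],[0,0,0,0,0,0,0.9],[0,0,0,0,0,0,0.9]]]'
python3 -c "
from h import *
togo(499,-276,104)
cv2.imwrite('pics/w3.png',np.hstack([cv2.resize(manip.camera('scene')[250:370,290:430],None,fx=3,fy=3),cv2.resize(manip.camera('side')[150:270,230:350],None,fx=3,fy=3)]))"
```

```text
t: 17.85
ee_pos: [499.5, -277.0, 105.3]
tcp_rot: [[-0.94, 0.342, 0.001], [0.342, 0.94, -0.001], [-0.001, -0.0, -1.0]]
contact_force: [1.2, -0.8, -0.3]
opening: 8.7
grip_force: 0.0
t 17.85 tcp [ 499.5 -277.   105.3] units [0.04 0.04 0.06] zaxis [ 0.001 -0.001 -1.   ] q [-0.72  0.26  1.71 -0.    1.17 -1.94] open 8.7
```

View pics/w3.png

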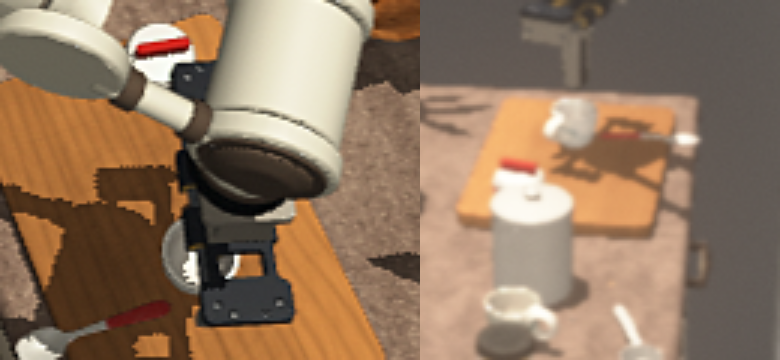

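The fingers stand over the board mug's mouth: the side crop shows tips at (572,85) and the rim at (572,102), both clear. I'll hold and hand in.

```bash
python3 -m handwheel '[[[0,0,0,0,0,0,0.9],[0,0,0,0,0,0,0.9],[0,0,0,0,0,0,0.9],[0,0,0,0,0,0,0.9],[0,0,0,0,0,0,0.9],[0,0,0,0,0,0,0.9],[0,0,0,0,0,0,0.9],[0,0,0,0,0,0,0.9],[0,0,0,0,0,0,0.9],[0,0,0,0,0,0,0.9],[0,0,0,0,0,0,0.9],[0,0,0,0,0,0,0.9],[0,0,0,0,0,0,0.9],[0,0,0,0,0,0,0.9],[0,0,0,0,0,0,0.9],[0,0,0,0,0,0,0.9],[0,0,0,0,0,0,0.9],[0,0,0,0,0,0,0.9],[0,0,0,0,0,0,0.9],[0,0,0,0,0,0,0.9]]]'
python3 -m handwheel '[[[0,0,0,0,0,0,0.9],[0,0,0,0,0,0,0.9],[0,0,0,0,0,0,0.9],[0,0,0,0,0,0,0.9]]]'
python3 -c "
from h import *
togo(499,-276,104)
print(manip.sign_off())"
```

```text
t: 19.95
ee_pos: [499.1, -276.7, 104.6]
tcp_rot: [[-0.94, 0.342, -0.0], [0.342, 0.94, -0.0], [0.0, -0.0, -1.0]]
contact_force: [-0.9, -0.9, 0.4]
opening: 9.3
grip_force: 0.0
t: 20.35
ee_pos: [499.1, -276.7, 104.6]
tcp_rot: [[-0.94, 0.342, -0.0], [0.342, 0.94, 0.0], [0.0, 0.0, -1.0]]
contact_force: [0.6, 0.5, -0.2]
opening: 9.1
grip_force: 0.0
t 20.35 tcp [ 499.1 -276.7  104.6] units [0.02 0.03 0.03] zaxis [-0.  0. -1.] q [-0.72  0.26  1.71 -0.    1.17 -1.94] open 9.1
the job is handed in; nothing more can be done
None
```

I pointed at the small canister, the scoop bowl and then the board mug, about 3 cm above each for over 2 s, and handed the job in at 20.4 s with the arm at rest over the mug; I saw no sign of contact or of anything moving, but the hand-in returned no verdict.

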